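# Twist the top tray off a nested stack and fetch the sample tube

## Task

The sample tube we need for the kit carton is in the middle tray of the round nested stack, shut in under the top tray. Free the top tray by turning it about a sixth of a turn anticlockwise (seen from above) by its grip bar while lifting, without pulling the heavy stack up or pushing it away, and set it down gently, upright and with its clip and battery still in it, on the bare desk beside the stack. Then take out the tube and lay it gently on the closed lid of the white carton, beside the tester; leave the tester and the plaster cast where they are.

Things in the scene. Friction and masses are not known exactly. Their poses are not given: they have to be found in the camera images.
- stack: Lower part of the nested stack: rubber foot, bottom tray and open middle tray, grey plastic, one rigid piece, loose on the desk, 152 mm across, 96 mm high, about 1.5 kg. Origin: centre of its underside, z up. Middle tray's floor: 43 mm above the origin, flat to radius 60 mm. Outside, a single rib (-x side) marks the closed place, a double rib (60 degrees anticlockwise) the open one.
- stack_mouth (a point): Centre of the middle tray's mouth, at rim height (96 mm up). The mouth is 131 mm across between ledges inside: three helical channels roofed by tabs, which hold three lugs of the top tray, so a straight pull lifts the whole stack. Turned anticlockwise the tray must rise 6 mm in the first 45 degrees (play 3 mm), or the stack turns too; at 45 to 95 degrees (best 65) it lifts straight off.
- tray: Top tray: round, open, grey plastic, 152 mm across, 56 mm high, wall 3 mm, about 0.19 kg. Origin: centre of its underside, z up. At the start nested and closed: origin 74 mm above the stack's origin, same yaw; its lowest 22 mm stand inside the middle tray. Its lugs reach 69.5 mm from the axis, 2 to 9 mm above its underside. Single rib outside on its -x side.
- tray_grip (a point): Point to grip on the top tray's upright middle bar: 60 mm above the tray's origin, on its axis, axes as the tray's. The bar is 52 mm long along x, 13 mm thick along y, its top 16 mm above this point (20 mm above the tray's rim), and plain all the way down to the tray's floor (57 mm below this point).
- clip: Black spring clip, 32x21x34 mm, lying in the top tray about 40 mm from the centre on the tray's +x side, beyond the end of the grip bar. Origin: centre of its underside.
- battery: Battery, 15x50x15 mm, lying in the top tray about 40 mm from the centre on the tray's -x side, across the line of the bar. Origin: centre of its underside.
- tube: Sample tube with a screw cap, light body, 80 mm long and 17 mm thick, lying on the floor of the middle tray within about 10 mm of its centre. Origin: underside, halfway along; the tube's y runs along its length (y = +40 mm is the cap end), its centre line is 8.5 mm above the origin. 18 g.
- carton: White closed carton, fixed, 346 mm (its x) by 294 mm (its y), 58 mm high; stands at the left or the right of the desk. Origin: centre of its underside; the flat top of the lid is 58 mm above it.
- tester: Black tester in a case, 109 mm (x) by 181 mm (y), 50 mm high, loose, on the rear half of the carton's lid; the near half of the lid (carton x below 0) is free. Its origin is under the case; the case reaches from 61 mm on the -y side to 91 mm on the +y side.
- cast: White plaster cast of a shoe sole, 353 mm (x) by 198 mm (y), 12 mm thick, lying loose on the desk on the other side of the stack from the carton. Origin: centre of its underside.

How it is judged (in metres and radians):
On the way, in this order (a step that is already met when the one before it is completed fails the run):
1. the top tray has come off: its underside is above the rim of the stack, and the stack still stands on the desk (z of tray in the frame of stack above 0.098 m and height (world z) of stack below 0.004 m and angle between stack's own z axis and vertical below 0.05 rad), for 0.05 s.
2. the top tray stands upright on the bare desk, let go, with clip and battery in it (height (world z) of tray between -0.004 and 0.006 m and angle between tray's own z axis and vertical below 0.08 rad and linear speed of tray below 0.03 m/s and contact force between the fingers and tray below 0.1 N and horizontal distance between each of clip, battery and tray below 0.064 m and z of clip in the frame of tray between -0.003 and 0.045 m and z of battery in the frame of tray between -0.003 and 0.045 m), for 0.2 s.
At the end, for the whole second after the job is handed in: The top tray stands upright (0.08 rad) on the bare desk (within 6 mm), still and let go, with clip and battery inside; the stack stands flat; the tube lies level (0.15 rad), still and let go on the lid of the carton, its middle 7 mm or more inside the edges (all of step 2 and height (world z) of stack below 0.004 m and angle between stack's own z axis and vertical below 0.05 rad and x of tube in the frame of carton between -0.165 and 0.165 m and y of tube in the frame of carton between -0.14 and 0.14 m and z of tube in the frame of carton between 0.05 and 0.08 m and angle between tube's own y axis and vertical between 1.42 and 1.72 rad and linear speed of tube below 0.03 m/s and contact force between the fingers and tube below 0.1 N); the robot touches nothing.
It fails at once if the stack is pulled up off the desk (12 mm) or tipped (0.2 rad) (height (world z) of stack above 0.012 m or angle between stack's own z axis and vertical above 0.2 rad).
It fails at once if the stack is pushed more than 50 mm away (distance of stack from where it was at the start of the episode above 0.05 m).
It fails at once if the top tray is tipped (0.5 rad) (angle between tray's own z axis and vertical above 0.5 rad).
It fails at once if the top tray or the tube is let fall (more than about 30 mm) ((linear speed of tray above 0.75 m/s and contact force between the fingers and tray below 0.05 N) or (linear speed of tube above 0.75 m/s and contact force between the fingers and tube below 0.05 N)).
It fails at once if the tester or the cast is moved by more than 30 mm (distance of any of tester, cast from where it was at the start of the episode above 0.03 m).
It also fails if it takes over 64 s, if anything falls off the work surface, if the arm or the gripper's body presses on something with over 40 N, if the wrist force passes 120 N, or if a joint passes its speed limit or range.

## Robot

A 6-joint arm with a two-finger parallel gripper is mounted at the origin on a cart in front of the work surface, level with it; the furniture and walls round the work are solid. World frame = base frame: x ahead of the robot, y to its left, z up, the work surface at z = 0. Lengths are in mm, angles in rad, forces in N, time in s.
With the tool pointing down it reaches from about 350 to 775 mm from the base axis. Payload 5.5 kg.
Tool frame: the origin (TCP) lies at the very end of the fingers, on their centre line; the grasp point (between the pads) lies 19 mm behind it; z points along the fingers, y is the line along which they close (so a half turn about z gives the same grasp; the last joint's range is limited). The gripper opens to 85 mm and grips with 20 to 120 N. Pads are 22 mm wide; open, the fingers measure 114 mm over their backs; the gripper's body (76 mm by 85 mm) begins 54 mm behind the grasp point. The pads swing forward as they close: fully open they stand 13 mm farther back than shut.
Start: joints at [0.97, 0.313, 0.046, 1.304, 0, 1.431], TCP at [255.712, 515.056, 231.323] pointing down, gripper open.
Joint ranges: [-2.76, 2.76], [-0.86, 1.69], [-1.03, 1.26], [-2.2, 2.34], [-1.47, 1.5], [-3.14, 3.14]. Speed limits (rad/s): [2.57, 2.57, 3.14, 3.14, 3.14, 3.14].

## Interface

Orientations are given as a unit quaternion [w, x, y, z].
In Python, from station import state, grab_frame, calibration, hand_in gives the robot as it stands.
- The arm moves only by the shell command python3 -m jog 'ROWS' [FORCE]. ROWS is JSON, a list that holds one entry, the list of rows, each a list of 7 numbers: the turn, a rotation vector about the tool's x, y, z in degrees, then the shift along the tool's x, y, z in cm, then the opening, from 0 (shut) to 1 (fully open). A call has 1 to 10 rows; each row is the pose to reach, as a shift and turn from the pose commanded when the call began, along the tool's axes at that moment; what a row does not reach only later rows make up. A row lasts 1/8 s, in which the tool goes at most 62.5 mm and 10.7 degrees, less where a joint would pass 70% of its speed; a pose out of reach is approached as far as the arm can. A call with a gripper value outside its range is refused whole. The fingers move at their own pace and stop on an object; FORCE is the grip in N (left out, the last holds). Time passes only in rows, so rows that repeat a pose let the fingers close. It gives the time, the measured TCP pose, the force, the opening and the grip force at its end, in the units of the state.
- state(): the state, without advancing time (a new reading comes with each control period).
- grab_frame(name): name is "side" or "top"; returns (picture, depth): 420x560x3 uint8, red, green, blue; 420x560 float32, mm along the optical axis (not along the pixel's ray), 0 where there is no reading.
- calibration(name): a dict with "K" (3x3 intrinsics, pixels), "T" (4x4, takes a point from camera to world coordinates). Camera axes: x right, y down, z forward; pixel columns grow to the right and rows downward; lengths in mm; the calibration is good to about 2 mm. A picture is of the moment at which its call begins. calibration takes no time and is no camera call.
- hand_in(): hands the job in; it is judged then, once.
The state is a dict: "t": time; "q": joint angles; "dq": joint speeds; "joint_efforts": joint torques, N m; "eef_pos": TCP position; "eef_rot": TCP orientation; "ft_force": force on the tool from outside, world axes, zero at the start; "moment": the same for the moment, N m; "opening": opening from 0.0 (shut) to 1.0 (fully open); "grip_force": force on a finger pad.
Only numpy, scipy, OpenCV 4.12 (cv2) and the standard library are available. Lean on these libraries where they do the work, as an engineer would, in place of code of your own. Each camera call takes 0.05 s, during which the arm holds its last target. There are 200 camera calls.

## Working session

There is one attempt and no reset: what is moved stays moved. The work goes in short steps, Python scripts to look and compute and a shell command to move; the robot and the scene stay as the last step left them, time stands still between calls to the robot, and variables do not carry over. Pictures are saved under pics/ and viewed, at most 10 in all, crops included, and the job is handed in when it is done.

```bash
ls; mkdir -p pics; python3 - <<'E'
from station import *
import cv2,numpy as np
print(state())
for n in("side","top"):
    p,d=grab_frame(n); c=calibration(n)
    cv2.imwrite(f"pics/{n}0.png",p[...,::-1]); np.save(f"{n}0.npy",d)
    print(n,np.round(c["K"],1).tolist(),np.round(c["T"],3).tolist())
E
```

```text
pics
{'t': 0.0, 'q': array([ 9.70420191e-01,  3.13959992e-01,  4.49795718e-02,  1.30360375e+00,
       -5.01410324e-06,  1.43120731e+00]), 'dq': array([ 0.00016007, -0.00164499, -0.0003378 ,  0.00376234,  0.00099032,
        0.00028331]), 'joint_efforts': array([ 2.34527233e-04, -4.80623674e+01,  2.98536462e+01,  1.91713823e-02,
       -9.43390637e-05,  8.88671281e-06]), 'eef_pos': array([255.38758807, 514.59993662, 230.43210614]), 'eef_rot': array([-3.20904683e-04,  2.28360608e-01,  9.73576208e-01, -8.34341709e-04]), 'ft_force': array([0.14786363, 0.17498187, 0.19225697]), 'moment': array([-0.01185242, -0.03612024,  0.05750031]), 'grip_force': 0.0, 'opening': 0.9987367224572278}
side [[423.0, 0.0, 279.6], [0.0, 423.0, 214.8], [0.0, 0.0, 1.0]] [[0.848, -0.186, 0.497, -86.561], [-0.53, -0.28, 0.8, -1062.291], [-0.01, -0.942, -0.336, 566.185], [0.0, 0.0, 0.0, 1.0]]
top [[455.8, 0.0, 274.6], [0.0, 455.8, 212.8], [0.0, 0.0, 1.0]] [[0.004, -0.995, 0.099, 423.025], [-1.0, -0.003, 0.009, -23.916], [-0.008, -0.099, -0.995, 1286.266], [0.0, 0.0, 0.0, 1.0]]
```

View pics/top0.png

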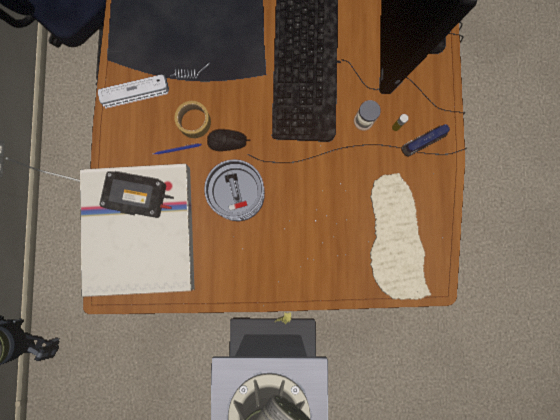

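View pics/side0.png

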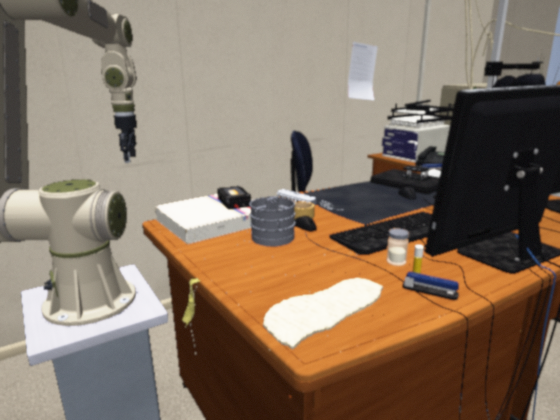

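The top view shows the stack at (234,190) with the bar running nearly up and down the image, between the clip at the top and the battery with its red end near (238,206). The carton is at the left (80–190, 165–297) and the cast at the right (400,235). The bare desk lies between the stack and the cast, around (310,210). Next I measure with the depth data.

```bash
cat > h.py <<'E'
from station import *
import cv2,numpy as np
def cloud(n,d):
    c=calibration(n);K=c["K"];T=np.array(c["T"])
    v,u=np.indices(d.shape);P=np.stack([(u-K[0][2])*d/K[0][0],(v-K[1][2])*d/K[1][1],d],-1)
    W=P@T[:3,:3].T+T[:3,3]; W[d<=0]=np.nan; return W
def zoom(p,u0,u1,v0,v1,s,fn): cv2.imwrite(fn,cv2.resize(p[v0:v1,u0:u1],None,fx=s,fy=s,interpolation=cv2.INTER_CUBIC))
def rect(W,m):
    q=W[m][:,:2].astype(np.float32); return cv2.minAreaRect(q), len(q), np.nanmean(W[m][:,2])
E
python3 - <<'E'
from h import *
W=cloud("top",np.load("top0.npy"));S=cloud("side",np.load("side0.npy"))
print("desk z top",np.nanmedian(W[220:290,290:350,2]),"side",np.nanmedian(S[250:270,320:380,2]))
p=cv2.imread("pics/top0.png"); q=cv2.imread("pics/side0.png")
a=cv2.resize(p[150:230,195:275],None,fx=7,fy=7,interpolation=cv2.INTER_CUBIC)[:, :400]
zoom(p,194,274,150,230,7,"pics/ztop.png")
u=np.arange(560)[None]*np.ones((420,1));v=np.arange(420)[:,None]*np.ones((1,560))
box=(u>195)&(u<275)&(v>150)&(v<230)
for lo,hi in((90,120),(120,138),(141,165)):
    m=box&(W[...,2]>lo)&(W[...,2]<hi); print(lo,rect(W,m))
# rim circle
m=box&(W[...,2]>122)&(W[...,2]<138); pts=W[m][:,:2].astype(np.float32); print("rim",cv2.minEnclosingCircle(pts))
sb=(u>245)&(u<302)&(v>185)&(v<250)
for lo,hi in((60,110),(110,122),(122,138),(141,165)):
    m=sb&(S[...,2]>lo)&(S[...,2]<hi); print("side",lo,rect(S,m))
m=(u<195)&(u>70)&(v>150)&(v<310)&(W[...,2]>45)&(W[...,2]<70); print("carton",rect(W,m))
m=(u<195)&(u>70)&(v>150)&(v<230)&(W[...,2]>85)&(W[...,2]<130); print("tester",rect(W,m))
m=(u>355)&(u<440)&(v>165)&(v<305)&(W[...,2]>6)&(W[...,2]<30); print("cast",rect(W,m))
# heights around the stack
for y in range(330,-310,-40): print(y,[int(x) if x==x else -1 for x in [np.nanmax(np.where((abs(W[...,0]-X)<20)&(abs(W[...,1]-y)<20),W[...,2],-9)) for X in range(240,760,40)]])
E
```

```text
desk z top 0.2826465318935334 side 1.473852859737633
90 (((599.9940185546875, 90.44209289550781), (147.55612182617188, 140.9740753173828), 45.37428665161133), 913, np.float64(100.02182482095895))
120 (((601.2869873046875, 91.47984313964844), (151.61244201660156, 151.0343017578125), 45.3000373840332), 441, np.float64(129.3513178093873))
141 (((600.5562133789062, 91.8243408203125), (50.58635711669922, 14.164138793945312), 13.803741455078125), 113, np.float64(149.6720085967584))
rim ((600.89599609375, 92.50981140136719), 76.65465545654297)
side 60 (((592.1858520507812, 181.77511596679688), (152.93125915527344, 337.59423828125), 2.8620080947875977), 840, np.float64(87.38193531482028))
side 110 (((597.0704956054688, 91.40086364746094), (151.69044494628906, 142.37852478027344), 63.026580810546875), 285, np.float64(116.26346599331869))
side 122 (((600.0826416015625, 90.38523864746094), (155.64321899414062, 149.498779296875), 33.17080307006836), 305, np.float64(128.21970690931175))
side 141 (((599.9996948242188, 87.23837280273438), (50.722251892089844, 13.864030838012695), 10.108162879943848
[... 604 characters left out ...]
 [-9, 6, 64, 65, 65, 64, 65, 65, 76, 79, 64, 64, 12]
210 [-9, 6, 61, 64, 63, 65, 63, 64, 64, 61, 62, 8, 13]
170 [-9, 7, 6, 6, 7, 8, 7, 7, 135, 133, 134, 7, 33]
130 [-9, 7, 6, 6, 8, 8, 7, 134, 135, 99, 134, 134, 39]
90 [-9, 6, 7, 8, 8, 6, 6, 133, 150, 155, 153, 136, 31]
50 [-9, 5, 9, 7, 8, 6, 6, 134, 133, 104, 134, 134, 12]
10 [-9, 7, 6, 6, 6, 5, 7, 7, 133, 135, 134, 9, 7]
-30 [8, 7, 7, 6, 6, 6, 9, 8, 7, 6, 7, 9, 8]
-70 [5, 7, 8, 6, 9, 8, 7, 7, 7, 7, 7, 8, 7]
-110 [-9, 7, 9, 7, 9, 6, 6, 7, 7, 6, 6, 6, 10]
-150 [-9, 5, 6, 8, 6, 6, 6, 6, 6, 6, 9, 7, 7]
-190 [-9, 7, 7, 6, 7, 6, 9, 7, 7, 7, 6, 9, 8]
-230 [-9, 7, 7, 7, 7, 6, 6, 6, 6, 8, 7, 7, 7]
-270 [-9, 7, 8, 17, 17, 20, 15, 7, 13, 15, 13, 9, 5]
```

View pics/ztop.png

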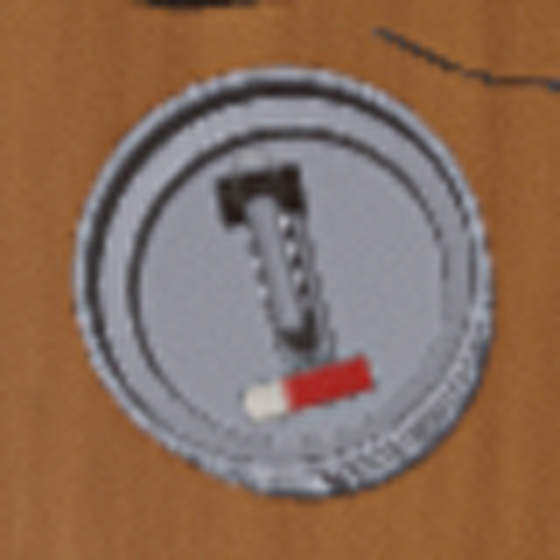

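The depth data puts the tray axis at about (600.5, 91). The bar top is at about 150 mm (150 expected), the rim at 130, and the bar yaw is about +13.5°, with the clip on the far (+x) side. The desk around (500, −95) is bare. I'll write a helper that converts a target into tool-frame shifts.

```bash
cat >> h.py <<'E'
from scipy.spatial.transform import Rotation as Ro
def to(x,y,z,yaw):
    "shift (cm) and turn (deg about tool axes) to a tool-down pose with tool y at yaw"
    s=state();R=Ro.from_quat(s["eef_rot"],scalar_first=True)
    a=np.radians(yaw);Y=np.array([np.cos(a),np.sin(a),0]);Z=np.array([0,0,-1.]);G=Ro.from_matrix(np.stack([np.cross(Y,Z),Y,Z],1))
    print("turn",np.round((R.inv()*G).as_rotvec(degrees=True),2),"shift cm",np.round(R.inv().apply(np.array([x,y,z])-s["eef_pos"])/10,2))
    y0=R.apply([0,1,0]);print("t",round(s["t"],2),"pos",np.round(s["eef_pos"],1),"yaw",round(np.degrees(np.arctan2(y0[1],y0[0])),2),"F",np.round(s["ft_force"],1),"M",np.round(s["moment"],2),"grip",round(s["grip_force"],1),round(s["opening"],3),"q6",round(s["q"][5],2))
E
python3 -c "
from h import *
to(600.5,91,200,103.5)"
```

```text
turn [ -0.08  -0.04 -39.9 ] shift cm [-49.75 -22.6    3.07]
t 0.1 pos [255.4 514.7 230.5] yaw 63.6 F [ 0.5  0.4 -0.6] M [ 0.03  0.07 -0.03] grip 0.0 1.002 q6 1.43
```

```bash
python3 -m jog '[[[0,0,-39.9,-49.75,-22.6,3,1],[0,0,-39.9,-49.75,-22.6,3,1],[0,0,-39.9,-49.75,-22.6,3,1],[0,0,-39.9,-49.75,-22.6,3,1],[0,0,-39.9,-49.75,-22.6,3,1],[0,0,-39.9,-49.75,-22.6,3,1],[0,0,-39.9,-49.75,-22.6,3,1],[0,0,-39.9,-49.75,-22.6,3,1],[0,0,-39.9,-49.75,-22.6,3,1],[0,0,-39.9,-49.75,-22.6,3,1]]]' 70; python3 -c "
from h import *
to(600.5,91,114,103.5)"
```

```text
t: 1.35
eef_pos: [602.6, 87.7, 199.8]
eef_rot: [-0.0, -0.115, 0.993, -0.0]
ft_force: [-1.2, 0.5, 0.7]
opening: 1.002
grip_force: 0.0
turn [-0.02 -0.06 -0.31] shift cm [0.13 0.37 8.58]
t 1.35 pos [602.6  87.7 199.8] yaw 103.19 F [-1.2  0.5  0.7] M [ 0.04 -0.03 -0.05] grip 0.0 1.002 q6 -0.22
```

```bash
python3 -m jog '[[[0,0,0,0,0,2,1],[0,0,0,0,0,3,1],[0,0,0,0,0,3,1],[0,0,0,0,0,3,1]]]'; python3 -c "
from h import *
to(600.5,91,114,103.5)"
```

```text
t: 1.85
eef_pos: [600.8, 92.1, 172.0]
eef_rot: [0.0, -0.118, 0.993, 0.0]
ft_force: [-0.6, 0.3, 0.1]
opening: 1.001
grip_force: 0.0
turn [0.   0.04 0.06] shift cm [ 0.06 -0.1   5.8 ]
t 1.85 pos [600.8  92.1 172. ] yaw 103.56 F [-0.6  0.3  0.1] M [ 0.01 -0.04 -0.03] grip 0.0 1.001 q6 -0.22
```

```bash
python3 -m jog '[[[0,0,0,0,-0.1,3,1],[0,0,0,0,-0.1,5.8,1],[0,0,0,0,-0.1,5.8,1],[0,0,0,0,-0.1,5.8,0],[0,0,0,0,-0.1,5.8,0],[0,0,0,0,-0.1,5.8,0],[0,0,0,0,-0.1,5.8,0],[0,0,0,0,-0.1,5.8,0],[0,0,0,0,-0.1,5.8,0],[0,0,0,0,-0.1,5.8,0]]]' 80; python3 -c "
from h import *
to(600.5,91,114,103.5)"
```

```text
t: 3.1
eef_pos: [601.4, 90.6, 114.0]
eef_rot: [0.001, -0.118, 0.993, 0.0]
ft_force: [-1.0, 1.0, 5.7]
opening: 0.144
grip_force: 78.2
turn [0.   0.06 0.02] shift cm [ 0.08  0.06 -0.  ]
t 3.1 pos [601.4  90.6 114. ] yaw 103.52 F [-1.   1.   5.7] M [0.17 0.2  0.25] grip 78.2 0.144 q6 -0.22
```

```bash
python3 -m jog '[[[0,0,-4,0,0,-0.08,0],[0,0,-8,0,0,-0.14,0],[0,0,-12,0,0,-0.2,0],[0,0,-16,0,0,-0.25,0],[0,0,-20,0,0,-0.3,0],[0,0,-20,0,0,-0.3,0]]]'; python3 -c "
from h import *
to(600.5,91,114,168.5)"
```

```text
t: 3.85
eef_pos: [601.3, 90.5, 116.7]
eef_rot: [0.0, -0.288, 0.958, 0.0]
ft_force: [-0.7, 0.7, 4.5]
opening: 0.144
grip_force: 78.4
turn [-2.000e-02  4.000e-02 -4.504e+01] shift cm [0.04 0.08 0.27]
t 3.85 pos [601.3  90.5 116.7] yaw 123.46 F [-0.7  0.7  4.5] M [0.24 0.17 0.23] grip 78.4 0.144 q6 -0.57
```

```bash
python3 -m jog '[[[0,0,-5,0,0,-0.07,0],[0,0,-10,0,0,-0.14,0],[0,0,-15,0,0,-0.21,0],[0,0,-20,0,0,-0.28,0],[0,0,-25,0,0,-0.35,0],[0,0,-30,0,0,-0.4,0],[0,0,-35,0,0,-0.44,0],[0,0,-40,0,0,-0.46,0],[0,0,-45,0,0,-0.48,0],[0,0,-45,0,0,-0.48,0]]]'; python3 - <<'E'
from h import *
to(600.5,91,114,168.5)
p,d=grab_frame("side");zoom(p[...,::-1],215,335,140,260,5,"pics/turn.png")
E
```

```text
t: 5.1
eef_pos: [600.9, 90.3, 120.8]
eef_rot: [-0.0, -0.632, 0.775, 0.0]
ft_force: [1.1, -0.0, 0.4]
opening: 0.141
grip_force: 77.9
turn [ 0.03 -0.02 -0.11] shift cm [-0.06  0.05  0.68]
t 5.1 pos [600.9  90.3 120.8] yaw 168.39 F [ 1.1 -0.   0.4] M [0.04 0.03 0.15] grip 77.9 0.141 q6 -1.35
```

View pics/turn.png

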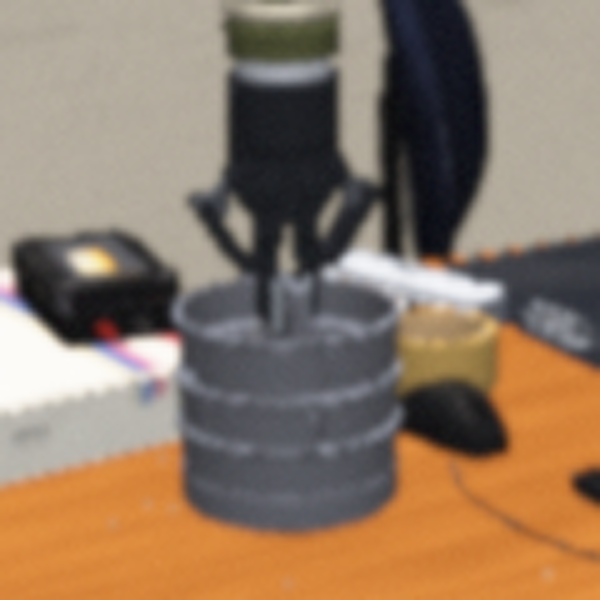

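The gripper holds the bar, the stack stands flat, and the forces are low. I'll lift slowly at first and watch the force; a bound stack would add about 15 N.

```bash
python3 -m jog '[[[0,0,0,0,0,-0.15,0],[0,0,0,0,0,-0.3,0],[0,0,0,0,0,-0.45,0],[0,0,0,0,0,-0.6,0],[0,0,0,0,0,-0.6,0]]]'; python3 -c "
from h import *
to(600.5,91,200,168.5)"
```

```text
t: 5.78
eef_pos: [601.0, 90.4, 127.2]
eef_rot: [0.0, -0.633, 0.774, 0.0]
ft_force: [-0.5, -0.5, -3.6]
opening: 0.143
grip_force: 78.0
turn [ 0.    0.   -0.01] shift cm [-0.04  0.06 -7.28]
t 5.78 pos [601.   90.4 127.2] yaw 168.49 F [-0.5 -0.5 -3.6] M [0.05 0.03 0.  ] grip 78.0 0.143 q6 -1.35
```

It's free: only about 3.6 N of load. Lifting clear.

```bash
python3 -m jog '[[[0,0,0,0,0,-0.4,0],[0,0,0,0,0,-1,0],[0,0,0,0,0,-1.8,0],[0,0,0,0,0,-2.8,0],[0,0,0,0,0,-3.8,0],[0,0,0,0,0,-4.8,0],[0,0,0,0,0,-5.8,0],[0,0,0,0,0,-6.5,0],[0,0,0,0,0,-7,0],[0,0,0,0,0,-7,0]]]'; python3 - <<'E'
from h import *
to(500,-95,197,168.5)
p,d=grab_frame("side");zoom(p[...,::-1],195,345,110,260,4,"pics/lift.png")
E
```

```text
t: 7.02
eef_pos: [601.2, 90.5, 197.4]
eef_rot: [0.0, -0.633, 0.774, -0.0]
ft_force: [0.2, -0.1, -2.8]
opening: 0.142
grip_force: 78.0
turn [-0.03  0.01  0.  ] shift cm [20.19  6.22  0.04]
t 7.03 pos [601.2  90.5 197.4] yaw 168.5 F [ 0.2 -0.1 -2.8] M [0.04 0.03 0.04] grip 78.0 0.142 q6 -1.35
```

View pics/lift.png

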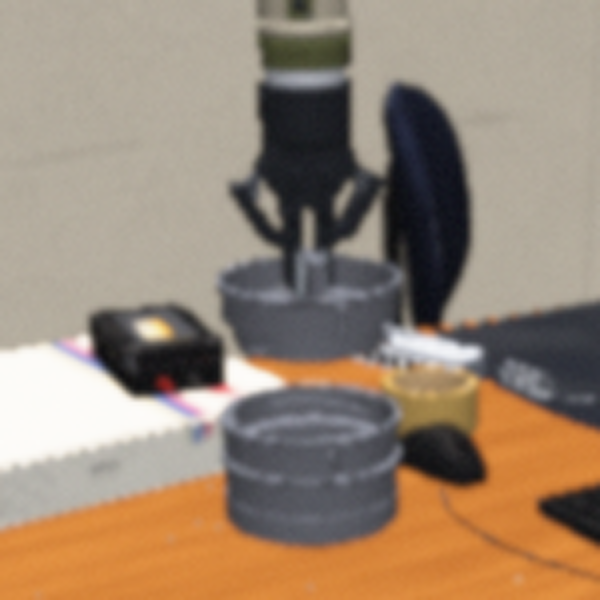

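The tray is clear above the stack, level, and the stack stands flat. Carrying it over now.

```bash
python3 -m jog '[[[0,0,0,1,0.3,0,0],[0,0,0,3,0.9,0,0],[0,0,0,6,1.9,0,0],[0,0,0,9,2.8,0,0],[0,0,0,12,3.7,0,0],[0,0,0,15,4.6,0,0],[0,0,0,17.5,5.4,0,0],[0,0,0,19.3,5.9,0,0],[0,0,0,20.2,6.2,0,0],[0,0,0,20.2,6.2,0,0]]]'; python3 -c "
from h import *
to(500,-95,41,168.5)"
```

```text
t: 8.32
eef_pos: [499.8, -95.6, 197.1]
eef_rot: [0.0, -0.632, 0.775, 0.0]
ft_force: [-0.3, 1.0, -2.9]
opening: 0.14
grip_force: 78.1
turn [-0.01  0.02 -0.06] shift cm [-6.000e-02 -1.000e-02  1.561e+01]
t 8.32 pos [499.8 -95.6 197.1] yaw 168.44 F [-0.3  1.  -2.9] M [ 0.06 -0.   -0.01] grip 78.1 0.14 q6 -1.72
```

```bash
python3 -m jog '[[[0,0,0,0,0,0.8,0],[0,0,0,0,0,2.5,0],[0,0,0,0,0,4.5,0],[0,0,0,0,0,7,0],[0,0,0,0,0,9.5,0],[0,0,0,0,0,12,0],[0,0,0,0,0,13.6,0],[0,0,0,0,0,14.6,0],[0,0,0,0,0,15,0],[0,0,0,0,0,15,0]]]'; python3 -m jog '[[[0,0,0,0,0,0.15,0],[0,0,0,0,0,0.3,0],[0,0,0,0,0,0.45,0],[0,0,0,0,0,0.6,0],[0,0,0,0,0,0.65,0],[0,0,0,0,0,0.65,0]]]'
```

```text
t: 9.57
eef_pos: [500.2, -95.0, 47.1]
eef_rot: [0.0, -0.633, 0.774, -0.0]
ft_force: [-0.1, -0.0, -2.0]
opening: 0.145
grip_force: 78.1
t: 10.32
eef_pos: [500.0, -95.1, 40.5]
eef_rot: [0.0, -0.633, 0.774, 0.0]
ft_force: [0.6, -0.5, -2.0]
opening: 0.141
grip_force: 78.1
```

```bash
python3 -m jog '[[[0,0,0,0,0,0.1,0],[0,0,0,0,0,0.15,0],[0,0,0,0,0,0.15,0]]]'
```

```text
t: 10.7
eef_pos: [500.2, -95.3, 40.0]
eef_rot: [0.0, -0.633, 0.774, -0.0]
ft_force: [-3.0, 0.2, 5.2]
opening: 0.14
grip_force: 79.4
```

Contact with the desk. Opening, then retreating upward.

```bash
python3 -m jog '[[[0,0,0,0,0,0,0.4],[0,0,0,0,0,0,0.8],[0,0,0,0,0,0,0.8],[0,0,0,0,0,0,0.8],[0,0,0,0,0,-1,0.8],[0,0,0,0,0,-5,0.8],[0,0,0,0,0,-10,0.8],[0,0,0,0,0,-15,0.8],[0,0,0,0,0,-20,0.8],[0,0,0,0,0,-20,0.8]]]'; python3 - <<'E'
from h import *
to(600,-100,240,168.5)
p,d=grab_frame("top");zoom(p[...,::-1],190,370,140,270,4,"pics/set.png");np.save("top1.npy",d);cv2.imwrite("pics/top1.png",p[...,::-1])
E
```

```text
t: 11.95
eef_pos: [502.4, -96.0, 244.3]
eef_rot: [0.002, -0.633, 0.774, -0.004]
ft_force: [0.6, -0.0, -0.2]
opening: 0.8
grip_force: 0.0
turn [-0.53 -0.07  0.  ] shift cm [-1.55 -9.64  0.52]
t 11.95 pos [502.4 -96.  244.3] yaw 168.5 F [ 0.6 -0.  -0.2] M [-0.04  0.02  0.  ] grip 0.0 0.8 q6 -1.72
```

View pics/set.png

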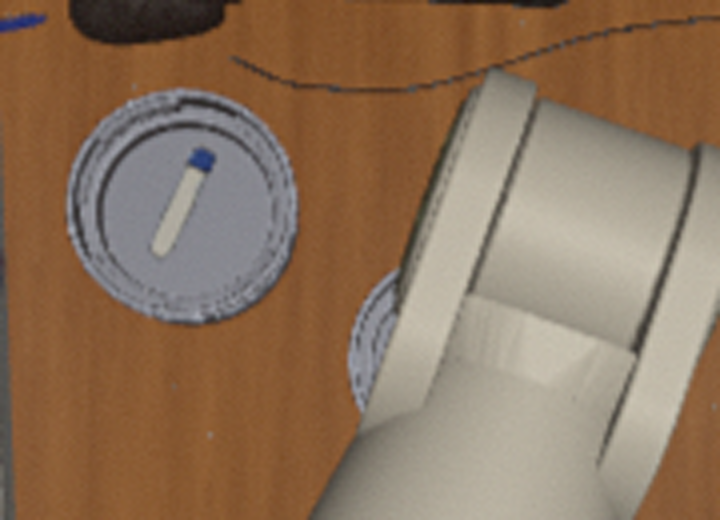

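The stack is open and the tube is visible: cap at zoom (203,158), plain end at (160,250). The tray stands at the right, partly behind the arm. Measuring the tube next, with both cameras for height.

```bash
python3 - <<'E'
from h import *
d=np.load("top1.npy");W=cloud("top",d);p=cv2.imread("pics/top1.png").astype(int)
u=np.arange(560)[None]*np.ones((420,1));v=np.arange(420)[:,None]*np.ones((1,560))
box=(u>222)&(u<250)&(v>172)&(v<210)
sat=p[...,0]-p[...,2]
body=box&(sat<-6)&(p[...,1]>120); cap=box&(sat>40)
m=body|cap
print("cols",body.sum(),cap.sum())
for n,k in(("body",body),("cap",cap),("all",m)): print(n,rect(W,k),np.round(np.median(W[k],0),1),np.round(np.percentile(W[k][:,2],[5,50,95]),1), "px",u[k].mean(),v[k].mean())
h=box&(W[...,2]>52)&(W[...,2]<75)&(np.hypot(W[...,0]-600,W[...,1]-91)<55);print("byheight",rect(W,h))
fl=box&~cv2.dilate(m.astype(np.uint8),np.ones((5,5))).astype(bool);print("floor",np.nanmedian(W[fl][:,2]))
# rim
r=(u>195)&(u<275)&(v>150)&(v<230)&(W[...,2]>88)&(W[...,2]<110);print("rim",cv2.minEnclosingCircle(W[r][:,:2].astype(np.float32)),np.median(W[r][:,2]))
E
```

```text
cols 103 20
body (((599.924072265625, 98.07400512695312), (12.243257522583008, 62.36812210083008), 66.76512145996094), 103, np.float64(57.83776272295334)) [598.7  97.9  57.8] [53.  57.8 62.1] px 233.80582524271844 192.6601941747573
cap (((636.9237670898438, 82.2005615234375), (11.751480102539062, 11.271369934082031), 86.74174499511719), 20, np.float64(57.92552941287049)) [637.1  81.6  57.9] [52.3 57.9 61.8] px 240.1 179.3
all (((606.4049682617188, 94.81867218017578), (13.751379013061523, 76.80416107177734), 67.4659423828125), 123, np.float64(57.85203372944395)) [604.3  95.3  57.8] [52.9 57.8 62.1] px 234.82926829268294 190.4878048780488
byheight (((606.92578125, 95.64277648925781), (15.112504005432129, 79.36799621582031), 66.389404296875), 154, np.float64(57.4815071457868))
floor 43.445468230279175
rim ((601.3796997070312, 92.08419036865234), 76.62527465820312) 95.63018326942483
```

```bash
python3 -c "
from h import *
to(606.5,95,160,67)"
```

```text
turn [ -0.25   0.24 101.5 ] shift cm [-20.78  -6.47   8.19]
t 12.0 pos [501.3 -95.6 241.7] yaw 168.5 F [-0.3 -0.3 -0.8] M [-0.01 -0.   -0.02] grip 0.0 0.796 q6 -1.72
```

```bash
python3 -m jog '[[[0,0,10.5,-2,-0.5,1,0.5],[0,0,21,-4,-1,2,0.5],[0,0,31.5,-7,-2,3,0.5],[0,0,42,-10,-3,4,0.5],[0,0,52.5,-13,-4,5,0.5],[0,0,63,-16,-5,6,0.5],[0,0,73.5,-19,-6,7,0.5],[0,0,84,-20.8,-6.5,8,0.5],[0,0,94,-20.8,-6.5,8,0.5],[0,0,101.5,-20.8,-6.5,8,0.5]]]';python3 -m jog '[[[0,0,0,0,0,0,0.5],[0,0,0,0,0,0,0.5]]]'; python3 - <<'E'
from h import *
to(606.5,95,46,67)
p,d=grab_frame("side");W=cloud("side",d)
u=np.arange(560)[None]*np.ones((420,1));v=np.arange(420)[:,None]*np.ones((1,560))
r=(W[...,0]>520)&(W[...,0]<680)&(W[...,1]>10)&(W[...,1]<175)&(W[...,2]>85)&(W[...,2]<110);print("rim side",cv2.minEnclosingCircle(W[r][:,:2].astype(np.float32)),np.percentile(W[r][:,2],[5,50,95]))
p,d=grab_frame("top");W=cloud("top",d)
r=(abs(W[...,0]-500)<90)&(abs(W[...,1]+95)<90)&(W[...,2]>48)&(W[...,2]<62);print("tray rim",cv2.minEnclosingCircle(W[r][:,:2].astype(np.float32)),np.percentile(W[r][:,2],[5,50,95]))
cv2.imwrite("pics/tray.png",np.hstack([cv2.resize(p[150:250,a:a+100,::-1],None,fx=4,fy=4,interpolation=cv2.INTER_CUBIC) for a in(190,270)]))
E
```

```text
t: 13.25
eef_pos: [604.0, 96.1, 157.0]
eef_rot: [-0.002, 0.201, 0.98, -0.0]
ft_force: [-1.1, -0.0, -0.3]
opening: 0.504
grip_force: 0.0
t: 13.5
eef_pos: [604.7, 95.6, 158.4]
eef_rot: [-0.001, 0.198, 0.98, -0.0]
ft_force: [0.9, -0.7, -0.4]
opening: 0.499
grip_force: 0.0
turn [-0.03 -0.07  0.11] shift cm [-0.21  0.02 11.24]
t 13.5 pos [604.7  95.6 158.4] yaw 67.11 F [ 0.9 -0.7 -0.4] M [-0.02 -0.06 -0.02] grip 0.0 0.499 q6 0.43
rim side ((601.937255859375, 90.42151641845703), 79.4018325805664) [85.80002121 93.34298541 97.94092348]
tray rim ((500.4227294921875, -94.72113037109375), 76.21990203857422) [51.40994824 56.22925639 59.93826231]
```

View pics/tray.png

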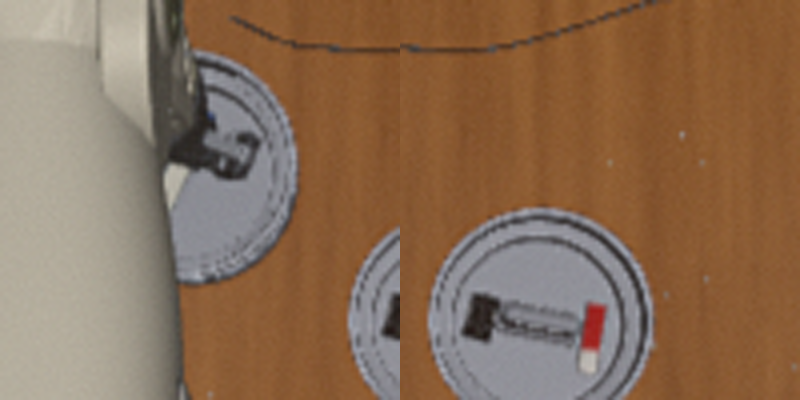

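The tray stands on the desk at (500,−95) with its rim at 56 mm; the clip (480,318) and battery (592,338) are still inside. Descending onto the tube.

```bash
python3 -m jog '[[[0,0,0,-0.1,0,2.5,0.5],[0,0,0,-0.15,0,6,0.5],[0,0,0,-0.15,0,9.5,0.5],[0,0,0,-0.15,0,10.8,0.5],[0,0,0,-0.15,0,11.2,0.5],[0,0,0,-0.15,0,11.2,0.5]]]'; python3 -m jog '[[[0,0,0,0,0,0,0.15],[0,0,0,0,0,0,0.1],[0,0,0,0,0,0,0.1],[0,0,0,0,0,0,0.1],[0,0,0,0,0,0,0.1],[0,0,0,0,0,0,0.1]]]' 30
```

```text
t: 14.35
eef_pos: [607.4, 95.2, 48.1]
eef_rot: [0.001, 0.199, 0.98, 0.0]
ft_force: [-0.7, -0.5, 0.3]
opening: 0.5
grip_force: 0.0
t: 15.1
eef_pos: [607.6, 95.2, 48.5]
eef_rot: [0.001, 0.199, 0.98, 0.0]
ft_force: [-0.8, -0.2, 5.9]
opening: 0.173
grip_force: 30.7
```

The opening of 0.173 (about 15 mm on a 17 mm tube), with a 6 N upward push, suggests the pads sit above the tube's centre line. Reopening, going 3 mm lower and regripping.

```bash
python3 -m jog '[[[0,0,0,0,0,0,0.5],[0,0,0,0,0,0,0.5],[0,0,0,0.05,0,0.2,0.5],[0,0,0,0.05,0,0.35,0.5],[0,0,0,0.05,0,0.35,0.5]]]'; python3 -m jog '[[[0,0,0,0,0,0,0.15],[0,0,0,0,0,0,0.1],[0,0,0,0,0,0,0.1],[0,0,0,0,0,0,0.1],[0,0,0,0,0,0,0.1],[0,0,0,0,0,0,0.1]]]' 30
```

```text
t: 15.72
eef_pos: [605.8, 95.3, 43.2]
eef_rot: [-0.0, 0.199, 0.98, -0.0]
ft_force: [0.6, 0.4, 0.1]
opening: 0.5
grip_force: 0.0
t: 16.48
eef_pos: [606.2, 95.4, 43.7]
eef_rot: [0.0, 0.199, 0.98, 0.0]
ft_force: [0.5, -0.2, 1.4]
opening: 0.173
grip_force: 30.7
```

The opening is the same with no vertical load, so this is a full grip. Lifting.

```bash
python3 -m jog '[[[0,0,0,0,0,-0.5,0.1],[0,0,0,0,0,-2,0.1],[0,0,0,0,0,-4.5,0.1],[0,0,0,0,0,-7.5,0.1],[0,0,0,0,0,-10.5,0.1],[0,0,0,0,0,-13,0.1],[0,0,0,0,0,-14.5,0.1],[0,0,0,0,0,-15,0.1],[0,0,0,0,0,-15,0.1]]]'; python3 - <<'E'
from h import *
to(430,325,192,67)
p,d=grab_frame("side");zoom(p[...,::-1],195,345,110,260,4,"pics/tube.png")
E
```

```text
t: 17.6
eef_pos: [605.9, 95.3, 193.3]
eef_rot: [-0.0, 0.199, 0.98, -0.0]
ft_force: [0.1, 0.4, 0.1]
opening: 0.175
grip_force: 30.5
turn [-0.01 -0.02 -0.  ] shift cm [25.17 14.27  0.14]
t 17.6 pos [605.9  95.3 193.3] yaw 67.0 F [0.1 0.4 0.1] M [-0.   -0.05 -0.03] grip 30.5 0.175 q6 0.43
```

View pics/tube.png

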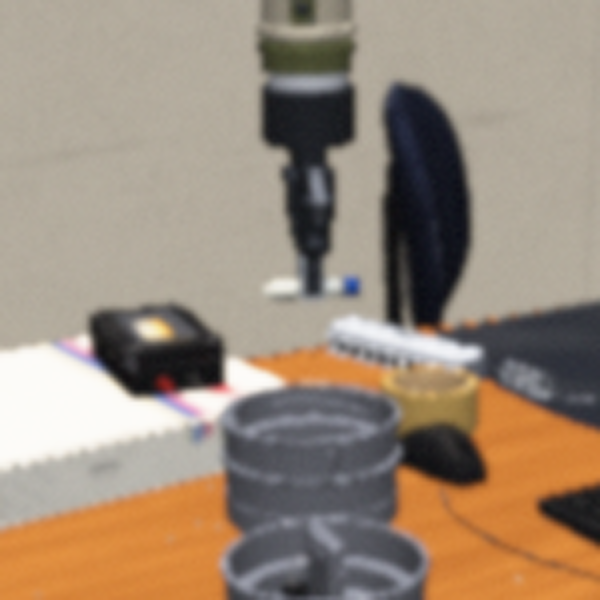

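The tube is held level by its middle (cap end at (352,285)), and the stack and tray are undisturbed. Carrying it to the free near half of the lid.

```bash
python3 -m jog '[[[0,0,0,1.5,0.9,0,0.1],[0,0,0,5,2.8,0,0.1],[0,0,0,9,5.1,0,0.1],[0,0,0,13,7.4,0,0.1],[0,0,0,17,9.7,0,0.1],[0,0,0,21,11.9,0,0.1],[0,0,0,24,13.6,0,0.1],[0,0,0,25.2,14.3,0,0.1],[0,0,0,25.2,14.3,0,0.1],[0,0,0,25.2,14.3,0,0.1]]]'; python3 -m jog '[[[0,0,0,0,0,1.5,0.1],[0,0,0,0,0,4,0.1],[0,0,0,0,0,7,0.1],[0,0,0,0,0,10,0.1],[0,0,0,0,0,11.8,0.1],[0,0,0,0,0,12.4,0.1],[0,0,0,0,0,12.4,0.1],[0,0,0,0,0,12.4,0.1]]]'
```

```text
t: 18.9
eef_pos: [430.4, 324.9, 193.4]
eef_rot: [0.0, 0.2, 0.98, -0.0]
ft_force: [-0.6, 0.4, -0.1]
opening: 0.172
grip_force: 30.5
t: 19.9
eef_pos: [430.8, 325.6, 70.3]
eef_rot: [0.001, 0.2, 0.98, 0.001]
ft_force: [0.0, 0.3, -0.9]
opening: 0.169
grip_force: 30.5
```

```bash
python3 -m jog '[[[0,0,0,0,0,0.3,0.1],[0,0,0,0,0,0.6,0.1],[0,0,0,0,0,0.8,0.1],[0,0,0,0,0,0.95,0.1],[0,0,0,0,0,0.95,0.1],[0,0,0,0,0,0.95,0.1]]]'
```

```text
t: 20.65
eef_pos: [430.1, 325.5, 60.1]
eef_rot: [0.0, 0.199, 0.98, 0.0]
ft_force: [-0.0, -0.2, -0.5]
opening: 0.173
grip_force: 30.5
```

```bash
python3 -m jog '[[[0,0,0,0,0,0.05,0.1],[0,0,0,0,0,0.1,0.1],[0,0,0,0,0,0.12,0.1],[0,0,0,0,0,0.12,0.1]]]'
```

```text
t: 21.15
eef_pos: [430.0, 325.4, 58.9]
eef_rot: [-0.0, 0.199, 0.98, 0.0]
ft_force: [-0.4, -0.3, 0.4]
opening: 0.176
grip_force: 30.5
```

```bash
python3 -m jog '[[[0,0,0,0,0,0,0.2],[0,0,0,0,0,0,0.25],[0,0,0,0,0,0,0.35],[0,0,0,0,0,0,0.5],[0,0,0,0,0,0,0.5],[0,0,0,0,0,-1,0.5],[0,0,0,0,0,-4,0.5],[0,0,0,0,0,-9,0.5],[0,0,0,0,0,-14,0.5],[0,0,0,0,0,-18,0.5]]]'; python3 -m jog '[[[0,0,0,0,0,0,0.5],[0,0,0,0,0,0,0.5],[0,0,0,0,0,0,0.5],[0,0,0,0,0,0,0.5]]]'; python3 - <<'E'
from h import *
p,d=grab_frame("side");a=p[110:290,140:320,::-1]
cv2.imwrite("pics/end.png",cv2.resize(a,None,fx=3.3,fy=3.3,interpolation=cv2.INTER_CUBIC))
W=cloud("side",d);m=(W[...,0]>370)&(W[...,0]<490)&(W[...,1]>270)&(W[...,1]<380)&(W[...,2]>66)&(W[...,2]<85);print(m.sum(),rect(W,m) if m.sum() else "")
E
```

```text
t: 22.4
eef_pos: [430.3, 325.6, 242.1]
eef_rot: [0.001, 0.199, 0.98, 0.001]
ft_force: [0.8, 1.3, -0.8]
opening: 0.497
grip_force: 0.0
t: 22.9
eef_pos: [429.4, 325.1, 237.7]
eef_rot: [-0.001, 0.199, 0.98, -0.001]
ft_force: [-0.2, -0.1, -0.3]
opening: 0.505
grip_force: 0.0
69 (((427.46246337890625, 321.4583435058594), (18.765018463134766, 75.51299285888672), 66.03337860107422), 69, np.float64(71.461941228384))
```

View pics/end.png

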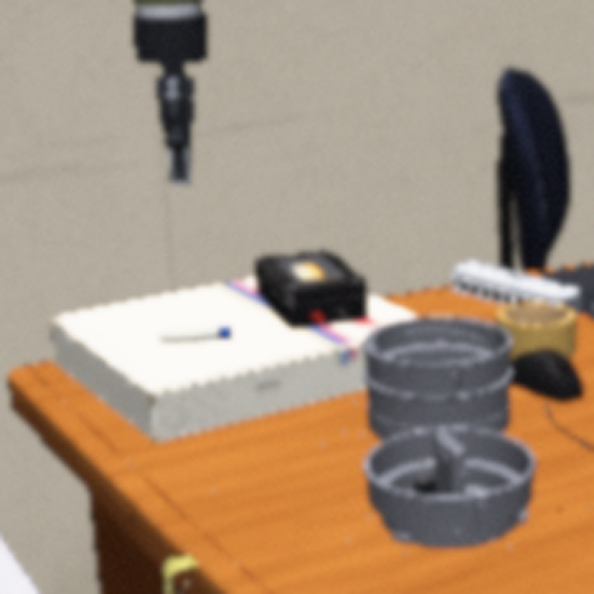

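The tube lies on the lid at (195,335), measured at about (428, 323). The tray and stack stand flat and the tester is untouched. Handing in.

```bash
python3 -c "
from station import *
print(hand_in())"
```

```text
the job is handed in; nothing more can be done
None
```

I handed the job in at about 23 s: the top tray stands upright on the desk beside the stack with its clip and battery inside, and the tube lies on the near half of the carton lid; the judge gave no verdict.

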